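Stack the presentation cases for the finished jade

ROBOT

A 6-joint arm with a two-finger parallel gripper is mounted at the origin on the work surface. World frame = base frame: x ahead of the robot, y to its left, z up, the work surface at z = 0. Lengths are in m, angles in rad, forces in N, time in s.
With the tool pointing down it reaches from about 0.35 to 0.725 m from the base axis. Payload 4.3 kg.
Tool frame: the origin (TCP) lies at the very end of the fingers, on their centre line; the grasp point (between the pads) lies 19 mm behind it; z points along the fingers, y is the line along which they close (so a half turn about z gives the same grasp; the last joint's range is limited). The gripper opens to 85 mm and grips with 20 to 120 N. Pads are 22 mm wide; open, the fingers measure 114 mm over their backs; the gripper's body (76 mm by 85 mm) begins 54 mm behind the grasp point. The pads swing forward as they close: fully open they stand 13 mm farther back than shut.
Start: joints at [-1.429, 0.377, 0.081, 1.274, 0, 1.46], TCP at [0.143, -0.557, 0.231] pointing down, gripper open.
Joint ranges: [-2.72, 2.72], [-0.84, 1.66], [-1.02, 1.22], [-1.77, 2.12], [-1.37, 1.28], [-3.14, 3.14]. Speed limits (rad/s): [2.57, 2.57, 3.14, 3.14, 3.14, 3.14].

INTERFACE

Orientations are given as a unit quaternion [w, x, y, z].
In Python, from cell import bot gives the robot as it stands. The module is installed in compiled form; this text tells all that it offers.
- The arm moves only by the tool play_rows, never from a script. Its argument "plan" is a list of rows, each a list of 3 entries, a list of its own where there are three numbers: the closure, from 0 (fully open) to 1 (shut), then the shift along the world's x, y, z in units of 50 mm (1.0 is 50 mm), then the turn about the world's z in degrees. In form: [[jaw, [x, y, z], roll], ...]. A call has 1 to 12 rows; each row is the pose to reach, as a shift and turn from the pose commanded when the call began; what a row does not reach only later rows make up. A row lasts 1/8 s, in which the tool goes at most 62.5 mm and 10.7 degrees, less where a joint would pass 70% of its speed; a pose out of reach is approached as far as the arm can. A call with a gripper value outside its range is refused whole. The fingers move at their own pace and stop on an object; "grip_force" is the grip in N (left out, the last holds). Time passes only in rows, so rows that repeat a pose let the fingers close. It gives the time, the measured TCP pose, the force, the opening and the grip force at its end, in the units of the state.
- bot.get_state(): the state, without advancing time (a new reading comes with each control period).
- bot.grab_frame(name): name is "side" or "top"; returns a dict with "frame" (480x640x3 uint8, blue, green, red), "depth" (480x640 float32, m along the optical axis (not along the pixel's ray), 0 where there is no reading), "K" (3x3 intrinsics, pixels), "R" (3x3) and "t" (3): a world point X has camera coordinates R X + t. Camera axes: x right, y down, z forward; pixel columns grow to the right and rows downward; lengths in m; the calibration is good to about 2 mm. A picture is of the moment at which its call begins.
- bot.close_job(): hands the job in; it is judged then, once.
The state is a dict: "time_s": time; "joint_pos": joint angles; "dq": joint speeds; "joint_torque": joint torques, N m; "tcp_pos": TCP position; "eef_rot": TCP orientation; "force": force on the tool from outside, world axes, zero at the start; "ft_torque": the same for the moment, N m; "gripper_width": finger opening in m; "finger_force": force on a finger pad.
Only numpy, scipy, OpenCV 4.12 (cv2) and the standard library are available. Lean on these libraries where they do the work, as an engineer would, in place of code of your own. Each camera call takes 0.05 s, during which the arm holds its last target. There are 200 camera calls.

TASK

First clear the black jar off the brown wooden case and stand it upright in the yellow tray. Then stack the closed cases squarely on the brown wooden case, edges in line all round: the deep green one first, the shallow blue one on top. Set everything down rather than dropping it, and leave the brown wooden case and all the other things where they are.

Things in the scene. Friction and masses are not known exactly. Their poses are not given: they have to be found in the camera images.
- bottom_case: the bottom case of the column: a closed brown wooden presentation case with a brass clasp, 110 mm long (its x) x 58 mm wide (its y) x 44 mm high; origin at the centre of its underside, z up. The lid is shut for good: handle it as one solid box. It stands on the pine block
- deep_case: the deep case: a closed green presentation case with brass clasp and hinges, 110 mm long (its x) x 58 mm wide (its y) x 48 mm high; origin at the centre of its underside, z up. The lid is shut for good: handle it as one solid box. Starts flat on the bench
- shallow_case: the shallow case: a closed blue presentation case with brass clasp and hinges, 110 mm long (its x) x 58 mm wide (its y) x 38 mm high; origin at the centre of its underside, z up. The lid is shut for good: handle it as one solid box. Starts flat on the bench
- jar: a black closed paste jar, round, 52 mm diameter, 70 mm high, standing on the bottom case; origin at the centre of its base, z up
- block: the pine carving block, fixed to the bench, 180 mm (x) x 160 mm (y) x 40 mm high; origin at the centre of its underside
- tray_in (a point): centre of the inner floor (4 to 5 mm above the bench) of the yellow tray: a low open tray fixed to the bench, 140 mm (x) x 120 mm (y) outside, 25 mm high, walls 4 mm thick
- jade_block: a light green jade spiral carving, 48 mm across and 10 mm high, lying on the pine block; origin at the centre of its underside. Leave it
- jade_bench: a dark green jade spiral carving, 48 mm across and 10 mm high, lying on the bench; origin at the centre of its underside. Leave it
- bottle: a green glass bottle, 66 mm diameter, 150 mm high; origin at the centre of its base. Leave it
- spanner: a steel spanner 160 mm long lying on the bench. Leave it
- sanding_block: a cork sanding block 100 x 55 x 30 mm; origin at the centre of its underside. Leave it
- tin: a flat round brass tin, 72 mm diameter, 28 mm high; origin at the centre of its underside. Leave it

How it is judged:
By the outcome, as a careful person would: the job done as asked, in the order asked, and still so for the second after the job is handed in, with the robot touching nothing.
It also fails if it takes over 72 s, if anything falls off the work surface, if the arm or the gripper's body presses on something with over 40 N, if the wrist force passes 120 N, or if a joint passes its speed limit or range.

## Working session

There is one attempt and no reset: what is moved stays moved. The work goes in short steps, Python scripts to look and compute and a tool call to move; the robot and the scene stay as the last step left them, time stands still between calls to the robot, and variables do not carry over. Pictures are saved under pics/ and viewed, at most 10 in all, crops included, and the job is handed in when it is done.

Besides the shell and the picture viewer there is one more tool, called after "Request:" as name(argument=value, ...) on one line, values as JSON. play_rows: Moves the arm, as the interface text tells. Its arguments: {"type":"object","properties":{"plan":{"type":"array","items":{"type":"array"}},"grip_force":{"type":"number"}},"required":["plan"]}

```bash
mkdir -p pics; cat > h.py <<'E'
import numpy as np, cv2
from cell import bot
def grab(n):
    f=bot.grab_frame(n); return f
def cloud(f):
    d=f["depth"]; K=f["K"]; v,u=np.mgrid[0:480,0:640]
    P=np.stack([(u-K[0,2])/K[0,0]*d,(v-K[1,2])/K[1,1]*d,d],-1)
    W=(P-f["t"])@f["R"]   # R^T (P-t)
    W[d==0]=np.nan
    return W
def proj(f,X):
    c=f["R"]@np.array(X)+f["t"]; p=f["K"]@c; return p[:2]/p[2]
E
python3 - <<'E'
from h import *
for n in("top","side"):
    f=grab(n); cv2.imwrite(f"pics/{n}0.png",f["frame"]); np.savez(f"{n}0.npz",**f)
    print(n,f["K"].round(1).tolist(),(-f["R"].T@f["t"]).round(3),f["R"].round(2).tolist())
s=bot.get_state();print(s["time_s"],s["tcp_pos"],s["eef_rot"],s["gripper_width"],s["force"])
E
```

```text
top [[569.7, 0.0, 321.5], [0.0, 569.7, 241.7], [0.0, 0.0, 1.0]] [0.317 0.018 1.154] [[0.02, -1.0, 0.0], [-0.98, -0.02, -0.21], [0.21, 0.0, -0.98]]
side [[440.9, 0.0, 321.4], [0.0, 440.9, 232.1], [0.0, 0.0, 1.0]] [0.414 0.572 0.726] [[-0.98, -0.22, 0.01], [-0.17, 0.73, -0.67], [0.14, -0.65, -0.75]]
0.1 [ 0.14318931 -0.55630424  0.23046657] [-8.99771219e-04  9.92085515e-01  1.25560828e-01  2.55786594e-06] 0.08567174890300393 [-1.13194309 -0.52813485  0.09184381]
```

View pics/top0.png

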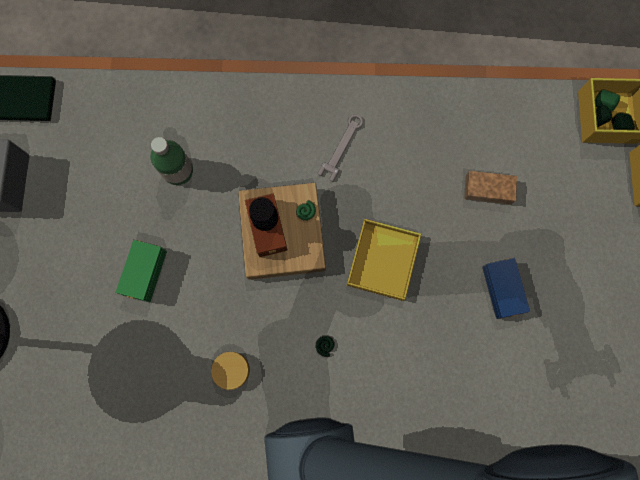

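View pics/side0.png

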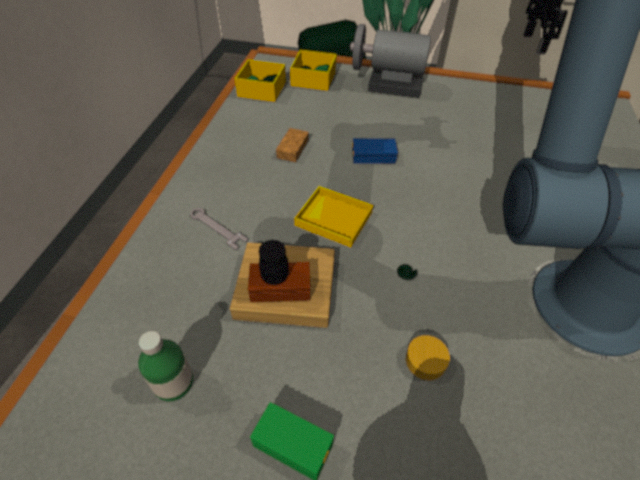

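The top view shows the green case at (142,270), blue at (506,288), brown case at (267,225) with the jar at (263,213), tray at (385,260), and bottle at (168,160). The side view shows the same layout, with the arm clear of it.

```bash
cat >> h.py <<'E'
HSV={"deep":((50,120,60),(75,255,255)),"shallow":((105,120,50),(125,255,255)),"brown":((0,130,40),(12,255,255)),"jar":((0,0,0),(180,255,28)),"tray":((24,120,60),(34,255,255))}
def pts(f,name,z0,z1,box=None):
    m=cv2.inRange(cv2.cvtColor(f["frame"],cv2.COLOR_BGR2HSV),*HSV[name])>0
    W=cloud(f); m&=(W[...,2]>z0)&(W[...,2]<z1)
    if box: m&=(W[...,0]>box[0])&(W[...,0]<box[1])&(W[...,1]>box[2])&(W[...,1]<box[3])
    return W[m],m
def onplane(f,uv,z):
    "cast pixel rays onto the plane at height z"
    uv=np.atleast_2d(uv); C=-f["R"].T@f["t"]
    d=np.c_[uv,np.ones(len(uv))]@np.linalg.inv(f["K"]).T@f["R"]
    return (C+d*((z-C[2])/d[:,2])[:,None])[:,:2]
def rect(f,name,z,tol=.008,box=None):
    "rectangle of a level top face: centre, (long,short), yaw of long side deg"
    P,m=pts(f,name,z-tol,z+tol,box)
    m=m.astype(np.uint8); n,l,s,_=cv2.connectedComponentsWithStats(m)
    m=(l==1+s[1:,4].argmax()).astype(np.uint8)
    c=max(cv2.findContours(m,cv2.RETR_EXTERNAL,cv2.CHAIN_APPROX_NONE)[0],key=cv2.contourArea)[:,0]
    q=onplane(f,c,z); (cx,cy),(a,b),t=cv2.minAreaRect((q*1000).astype(np.float32))
    if a<b: a,b,t=b,a,t+90
    return (cx/1000,cy/1000),(a,b),(t+90)%180-90,np.nanmedian(P[:,2])
E
python3 - <<'E'
from h import *
for n in("top","side"):
    f=np.load(f"{n}0.npz"); print(n)
    for nm,z in(("deep",.048),("shallow",.038),("brown",.084),("jar",.154)):
        try:
            r=rect(f,nm,z,.01); print(nm,np.round(r[0],4),np.round(r[1],1),round(r[2],1),r[3].round(4))
        except Exception as e: print(nm,e)
    P,m=pts(f,"jar",.07,.2,(.2,.6,-.1,.3)); print("jar z",np.percentile(P[:,2],[5,50,95]),P.mean(0))
    print("tray",rect(f,"tray",.025,.006),rect(f,"tray",.005,.006))
E
```

```text
top
deep [0.4934 0.377 ] [108.6  56.3] -13.6 0.0478
shallow [ 0.4745 -0.3503] [107.1  60. ] 13.1 0.0374
brown [0.5834 0.128 ] [111.   57.9] 15.4 0.0836
jar [0.5906 0.1275] [45.4 43.7] 2.3 0.1534
jar z [0.10005219 0.15151704 0.15622824] [0.58164642 0.12547836 0.13938907]
tray ((0.59255419921875, -0.13944987487792967), (100.65162658691406, 31.239717483520508), 58.42316436767578, np.float64(0.024424589181114377)) ((0.5737288208007812, -0.13003948974609375), (82.3154296875, 40.307395935058594), 76.80115509033203, np.float64(0.003616899218738882))
side
deep [0.4927 0.3797] [110.3  59.6] -13.5 0.0477
shallow [ 0.4742 -0.3419] [109.8  65.6] 13.8 0.0366
brown [0.5821 0.1339] [108.6  63.9] 16.3 0.0834
jar [0.5896 0.1349] [49.4 39.9] -65.7 0.1534
jar z [0.09781178 0.13653623 0.15469356] [0.58316103 0.14236807 0.13356397]
tray ((0.526458740234375, -0.119560546875), (139.2607879638672, 93.02359008789062), -14.187049865722656, np.float64(0.023673488249237904)) ((0.5733228759765625, -0.1255459442138672), (93.86173248291016, 47.77654266357422), 75.85679626464844, np.float64(0.0032090705093540603))
```

```bash
cat >> h.py <<'E'
def circ(f,name,z,tol,box=None):
    P,m=pts(f,name,z-tol,z+tol,box); m=m.astype(np.uint8)
    n,l,s,_=cv2.connectedComponentsWithStats(m); m=(l==1+s[1:,4].argmax()).astype(np.uint8)
    c=max(cv2.findContours(m,cv2.RETR_EXTERNAL,cv2.CHAIN_APPROX_NONE)[0],key=cv2.contourArea)[:,0]
    (x,y),r=cv2.minEnclosingCircle((onplane(f,c,z)*1000).astype(np.float32)); return x/1000,y/1000,r
E
python3 - <<'E'
from h import *
for n in("top","side"):
    f=np.load(f"{n}0.npz"); print(n)
    for tol in (.005,.003):
      for nm,z in(("deep",.048),("shallow",.038),("brown",.084)):
        r=rect(f,nm,z,tol); print(nm,tol,np.round(r[0],4),np.round(r[1],1),round(r[2],1),r[3].round(4))
      print("jar",np.round(circ(f,"jar",.154,tol),4))
    P,m=pts(f,"tray",.015,.03,(.4,.68,-.25,0)); q=onplane(f,np.argwhere(m)[:,::-1],.025)
    (c,s,t)=cv2.minAreaRect((q*1000).astype(np.float32)); print("tray",c,s,t)
E
```

```text
top
deep 0.005 [0.4934 0.377 ] [108.6  56.3] -13.6 0.0479
shallow 0.005 [ 0.4748 -0.3509] [107.2  58.6] 13.4 0.0376
brown 0.005 [0.5839 0.1282] [109.6  58. ] 15.1 0.0837
jar [ 0.5916  0.1283 22.6171]
deep 0.003 [0.4934 0.377 ] [108.6  56.3] -13.6 0.0479
shallow 0.003 [ 0.4748 -0.3512] [106.9  58.1] 13.1 0.0377
brown 0.003 [0.5841 0.1283] [109.5  57.6] 15.4 0.0838
jar [ 0.5917  0.1286 22.4622]
tray (530.746826171875, -108.59666442871094) (119.10094451904297, 140.51080322265625) 75.8287353515625
side
deep 0.005 [0.4928 0.3792] [109.8  58.8] -13.6 0.0477
shallow 0.005 [ 0.4742 -0.346 ] [107.9  57.7] 13.8 0.0368
brown 0.005 [0.5829 0.1318] [107.6  61.7] 14.4 0.0835
jar [ 0.5907  0.1336 23.0622]
deep 0.003 [0.4928 0.379 ] [109.7  58.4] -13.6 0.0477
shallow 0.003 [ 0.4742 -0.346 ] [107.9  57.7] 13.8 0.0369
brown 0.003 [0.583 0.131] [107.8  59.6] 15.0 0.0835
jar [ 0.5905  0.1328 22.501 ]
tray (528.6099243164062, -104.9536361694336) (122.47943115234375, 142.1724853515625) 75.7017593383789
```

Request:
play_rows(plan=[[0,[8.96,13.75,0],0.8],[0,[8.96,13.75,0],0.8],[0,[8.96,13.75,0],0.8],[0,[8.96,13.75,0],0.8],[0,[8.96,13.75,0],0.8],[0,[8.96,13.75,0],0.8],[0,[8.96,13.75,0],0.8],[0,[8.96,13.75,0],0.8],[0,[8.96,13.75,0],0.8],[0,[8.96,13.75,0],0.8],[0,[8.96,13.75,0],0.8],[0,[8.96,13.75,0],0.8]], grip_force=25)

```text
time_s: 1.6
tcp_pos: [0.5533, 0.0734, 0.231]
eef_rot: [0.0, 0.991, 0.133, -0.0]
force: [0.8, -0.2, -0.0]
gripper_width: 0.0851
finger_force: 0.0
```

Request:
play_rows(plan=[[0,[0.75,1.14,0],0],[0,[0.75,1.14,0],0],[0,[0.75,1.14,0],0],[0,[0.75,1.14,0],0]])

```text
time_s: 2.1
tcp_pos: [0.5895, 0.1272, 0.2314]
eef_rot: [0.0, 0.991, 0.132, -0.0]
force: [-0.0, -0.2, 0.1]
gripper_width: 0.0854
finger_force: 0.0
```

```bash
python3 - <<'E'
from h import *
s=bot.get_state(); print(s["time_s"],s["tcp_pos"],s["joint_pos"],s["dq"].round(3) if hasattr(s["dq"],"round") else s["dq"])
f=grab("side"); cv2.imwrite("pics/side1.png",f["frame"][150:420,120:480])
E
```

```text
2.1 [0.58950516 0.12715787 0.23140892] [ 1.07534684e-01  4.37373559e-01  1.71753121e-01  1.30587792e+00
 -4.72415426e-04  2.98491071e+00] [-0.007 -0.008 -0.002 -0.001  0.001  0.001]
```

View pics/side1.png

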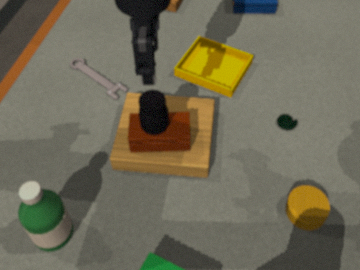

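The fingers stand over the jar, and the jar, tray and bottle are undisturbed. Next I descend and grip the jar.

Request:
play_rows(plan=[[0,[0.03,0.06,-0.6],0],[0,[0.03,0.06,-1.2],0],[0,[0.03,0.06,-1.8],0],[0,[0.03,0.06,-2.38],0],[0,[0.03,0.06,-2.38],0],[0.2,[0.03,0.06,-2.38],0],[0.4,[0.03,0.06,-2.38],0],[0.5,[0.03,0.06,-2.38],0],[0.6,[0.03,0.06,-2.38],0],[0.6,[0.03,0.06,-2.38],0],[0.6,[0.03,0.06,-2.38],0]], grip_force=25)

```text
time_s: 3.52
tcp_pos: [0.5931, 0.1311, 0.1145]
eef_rot: [0.001, 0.991, 0.132, 0.002]
force: [-1.0, -2.0, 5.4]
gripper_width: 0.0503
finger_force: 25.9
```

Request:
play_rows(plan=[[0.6,[0,0,0.3],0],[0.6,[0,0,0.9],0],[0.6,[0,0,1.5],0],[0.6,[0,0,2],0],[0.6,[0,0,2],0]], grip_force=30)

```text
time_s: 4.15
tcp_pos: [0.5934, 0.1319, 0.2153]
eef_rot: [-0.0, 0.991, 0.133, 0.003]
force: [0.1, -0.5, -2.0]
gripper_width: 0.0494
finger_force: 31.6
```

```bash
python3 - <<'E'
from h import *
s=bot.get_state(); print(s["time_s"],s["tcp_pos"],s["force"],s["gripper_width"])
f=grab("side"); cv2.imwrite("pics/side2.png",f["frame"][120:420,120:480]); np.savez("side2.npz",**f)
g=grab("top")
for n,f in(("top",g),("side",f)):
    r=rect(f,"brown",.084,.003); print(np.round(r[0],4),np.round(r[1],1),round(r[2],1))
E
```

```text
4.15 [0.59344867 0.1318744  0.21526138] [ 0.138508   -0.48499399 -2.00184067] 0.04938175643874268
[0.5802 0.1101] [96.5 33.8] 8.0
[0.5831 0.1315] [108.5  60.3] 15.9
```

View pics/side2.png

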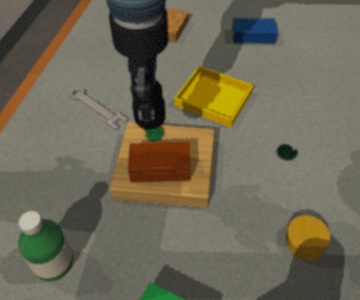

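Jar is held at crop (150,105), and the brown case is clear and unmoved. Next I carry the jar to the tray.

Request:
play_rows(plan=[[0.6,[-0.2,-0.8,0],0],[0.6,[-0.5,-1.8,0],0],[0.6,[-0.8,-2.9,0],0],[0.6,[-1.1,-4.0,0],0],[0.6,[-1.27,-4.78,0],0],[0.6,[-1.27,-4.78,-0.8],0],[0.6,[-1.27,-4.78,-1.8],0],[0.6,[-1.27,-4.78,-2.6],0],[0.6,[-1.27,-4.78,-3.2],0],[0.6,[-1.27,-4.78,-3.45],0],[0.6,[-1.27,-4.78,-3.53],0],[0.6,[-1.27,-4.78,-3.53],0]])

```text
time_s: 5.75
tcp_pos: [0.5288, -0.1077, 0.0365]
eef_rot: [0.0, 0.991, 0.133, 0.0]
force: [1.0, -0.8, -2.4]
gripper_width: 0.0503
finger_force: 31.7
```

Request:
play_rows(plan=[[0.6,[0,0,-0.03],0],[0.6,[0,0,-0.06],0],[0.6,[0,0,-0.06],0]])

```text
time_s: 6.12
tcp_pos: [0.5294, -0.1079, 0.0346]
eef_rot: [0.001, 0.991, 0.132, 0.001]
force: [-1.7, 0.7, 6.3]
gripper_width: 0.0496
finger_force: 32.4
```

Request:
play_rows(plan=[[0.4,[0,0,0],0],[0.2,[0,0,0],0],[0,[0,0,0],0],[0,[0,0,0],0],[0,[0,0,1],0],[0,[0,0,2.2],0],[0,[0,0,3.4],0],[0,[0,0,4],0],[0,[0,1,4],10],[0,[0,2,4],20],[0,[-0.1,3,4],30],[0,[-0.2,4,4],40]])

```text
time_s: 7.62
tcp_pos: [0.5179, 0.094, 0.2327]
eef_rot: [0.0, 0.885, 0.466, 0.0]
force: [1.0, 0.5, 0.0]
gripper_width: 0.0856
finger_force: 0.0
```

Request:
play_rows(plan=[[0,[0,1,0],10],[0,[0,2,0],20],[0,[0,3,0],30],[0,[-0.2,3.7,0],40],[0,[-0.3,4.4,0],50],[0,[-0.4,5.1,0],60],[0,[-0.5,5.7,0],70],[0,[-0.5,5.7,0],80],[0,[-0.5,5.7,0],90],[0,[-0.5,5.7,0],100],[0,[-0.5,5.7,0],110],[0,[-0.5,5.7,0],111]])

```text
time_s: 9.12
tcp_pos: [0.4931, 0.3774, 0.2325]
eef_rot: [-0.0, 0.12, 0.993, -0.0]
force: [-0.0, 0.3, 0.2]
gripper_width: 0.0851
finger_force: 0.0
```

```bash
cat >> h.py <<'E'
def st():
    s=bot.get_state(); w,x,y,z=s["eef_rot"]
    print(round(s["time_s"],2),np.round(s["tcp_pos"],4),"yaw",round(np.degrees(np.arctan2(2*(x*y+w*z),1-2*(y*y+z*z))),2),np.round(s["joint_pos"],2),np.round(s["force"],1))
E
python3 - <<'E'
from h import *
st()
f=grab("top"); g=grab("side"); np.savez("top3.npz",**f)
cv2.imwrite("pics/two3.png",np.hstack([f["frame"][130:400,80:480],g["frame"][150:420,120:520]]))
for n,f in(("top",f),("side",g)):
    print(n,"jar",np.round(circ(f,"jar",.0745,.004,(.4,.7,-.3,0)),4))
    for nm,z in(("deep",.048),("brown",.084),("shallow",.038)):
        r=rect(f,nm,z,.003); print(nm,np.round(r[0],4),np.round(r[1],1),round(r[2],1))
E
```

```text
9.12 [0.4931 0.3774 0.2325] yaw 166.17 [0.55 0.48 0.23 1.33 0.   0.79] [-0.   0.3  0.2]
top jar [ 0.5272 -0.1066 22.2757]
deep [0.4933 0.3771] [108.3  56.3] -13.6
brown [0.5843 0.1281] [109.8  57.6] 15.5
shallow [ 0.475  -0.3512] [107.  58.] 13.9Traceback (most recent call last):
  File "<stdin>", line 6, in <module>
  File "h.py", line 35, in circ
    n,l,s,_=cv2.connectedComponentsWithStats(m); m=(l==1+s[1:,4].argmax()).astype(np.uint8)
                                                         ~~~~~~~~~~~~~~^^
ValueError: attempt to get argmax of an empty sequence
```

View pics/two3.png

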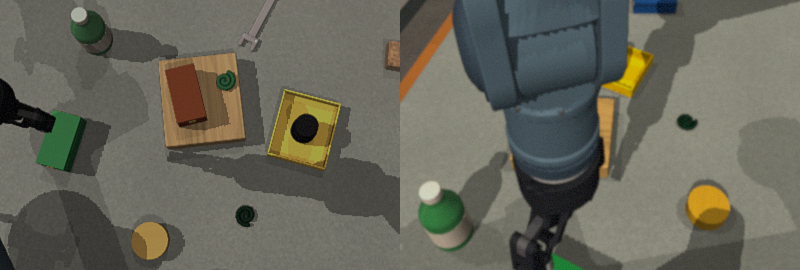

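The jar stands upright mid-tray at left-panel (305,128). The brown case is clear at (186,95), and the gripper is over the green case at (62,138). Descending to grip the green case.

Request:
play_rows(plan=[[0,[0,0.01,-1],0.2],[0,[0,0.01,-2],0.2],[0,[0,0.01,-3],0.2],[0,[0,0.01,-3.8],0.2],[0,[0,0.01,-4.41],0.2],[0,[0,0.01,-4.41],0.2],[0.2,[0,0.01,-4.41],0.2],[0.4,[0,0.01,-4.41],0.2],[0.5,[0,0.01,-4.41],0.2],[0.5,[0,0.01,-4.41],0.2],[0.5,[0,0.01,-4.41],0.2]], grip_force=40)

```text
time_s: 10.6
tcp_pos: [0.4948, 0.3788, 0.0145]
eef_rot: [0.002, 0.118, 0.993, 0.001]
force: [-0.4, -0.6, 5.9]
gripper_width: 0.0571
finger_force: 45.6
```

Request:
play_rows(plan=[[0.5,[0,0,0.2],0],[0.5,[0,0,0.8],0],[0.5,[0,0,1.6],0],[0.5,[0,0,2.6],0],[0.5,[0,0,3.4],0],[0.5,[0,0,3.4],0]], grip_force=50)

```text
time_s: 11.35
tcp_pos: [0.4953, 0.3794, 0.1866]
eef_rot: [0.003, 0.118, 0.993, 0.003]
force: [-0.2, -0.2, -2.5]
gripper_width: 0.0574
finger_force: 54.8
```

```bash
python3 - <<'E'
from h import *
st()
E
```

```text
11.35 [0.4953 0.3794 0.1866] yaw 166.43 [0.55 0.49 0.13 1.21 0.   0.79] [-0.2 -0.2 -2.5]
```

Request:
play_rows(plan=[[0.5,[0.2,-0.5,0],3],[0.5,[0.5,-1.4,0],9],[0.5,[0.8,-2.3,0],15],[0.5,[1.15,-3.2,0],21],[0.5,[1.5,-4.1,0],26],[0.5,[1.81,-4.97,0],28.9],[0.5,[1.81,-4.97,-0.5],28.9],[0.5,[1.81,-4.97,-1.1],28.9],[0.5,[1.81,-4.97,-1.4],28.9],[0.5,[1.81,-4.97,-1.4],28.9],[0.5,[1.81,-4.97,-1.4],28.9]])

```text
time_s: 12.72
tcp_pos: [0.5842, 0.1297, 0.113]
eef_rot: [0.001, -0.134, 0.991, 0.0]
force: [-0.2, 0.4, -1.3]
gripper_width: 0.0571
finger_force: 54.6
```

```bash
python3 - <<'E'
from h import *
st()
f=grab("top"); g=grab("side"); np.savez("top4.npz",**f); np.savez("side4.npz",**g)
cv2.imwrite("pics/two4.png",np.hstack([cv2.resize(f["frame"][150:300,200:350],(400,400)),cv2.resize(g["frame"][200:340,210:350],(400,400))]))
for n,f in(("top",f),("side",g)):
    P,m=pts(f,"deep",.1,.2,(.45,.7,0,.25)); print(n,np.nanpercentile(P[:,2],[2,25,50,75,98]).round(4))
    z=st() or bot.get_state()["tcp_pos"][2]-.0145+.048
    r=rect(f,"deep",z,.004,(.45,.7,0,.25)); print(np.round(z,4),np.round(r[0],4),np.round(r[1],1),round(r[2],1))
    r=rect(f,"brown",.084,.003); print("brown",np.round(r[0],4),np.round(r[1],1),round(r[2],1))
E
```

```text
12.72 [0.5842 0.1297 0.113 ] yaw -164.65 [ 0.11  0.48 -0.07  1.02  0.   -0.16] [-0.2  0.4 -1.3]
top [0.1416 0.1446 0.1461 0.1471 0.1499]
12.82 [0.5848 0.1298 0.1137] yaw -164.66 [ 0.11  0.48 -0.07  1.02  0.   -0.16] [ 0.8 -0.9 -2. ]
0.1472 [0.5598 0.1019] [49.6 17.5] 11.5
brown [0.5361 0.102 ] [13.9  2.9] -74.3
side [0.1036 0.126  0.1453 0.1466 0.1484]
12.82 [0.5848 0.1298 0.1137] yaw -164.66 [ 0.11  0.48 -0.07  1.02  0.   -0.16] [ 0.8 -0.9 -2. ]
0.1472 [0.6175 0.1431] [59.3 34.7] -74.0
brown [0.5767 0.1552] [106.6  10.7] 15.4
```

View pics/two4.png

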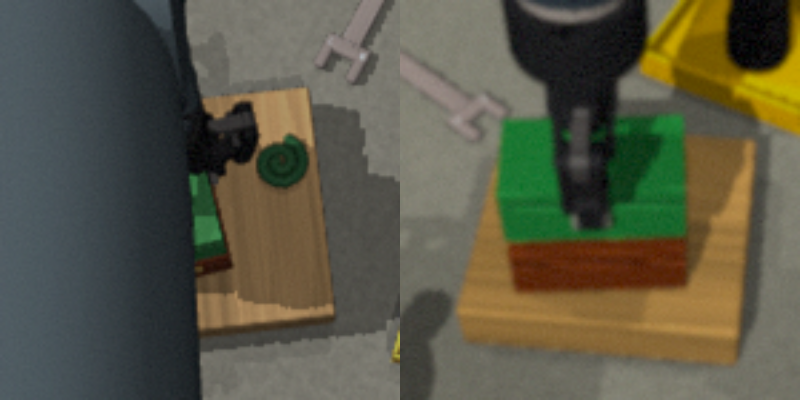

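The side panel shows green held level about 15 mm above brown and close to line, with corners at (503,118) to (686,238). In the top panel the arm hides most of it, so I measure with the side view's split top face.

```bash
cat >> h.py <<'E'
def rect2(f,name,z,tol=.004,box=None):
    "as rect, over all parts of a face that something splits"
    P,m=pts(f,name,z-tol,z+tol,box); m=cv2.morphologyEx(m.astype(np.uint8),cv2.MORPH_OPEN,np.ones((3,3)))
    q=onplane(f,np.argwhere(m)[:,::-1],z); (cx,cy),(a,b),t=cv2.minAreaRect((q*1000).astype(np.float32))
    if a<b: a,b,t=b,a,t+90
    return np.round([cx/1000,cy/1000,a,b,(t+90)%180-90],4)
E
python3 - <<'E'
from h import *
f0=np.load("side0.npz"); f=np.load("side4.npz"); f2=np.load("side2.npz")
for tol in(.002,.003,.004):
    print("brown",rect2(f0,"brown",.084,tol),rect2(f2,"brown",.084,tol))
    for z in(.1462,.147): print("deep",rect2(f,"deep",z,tol,(.45,.7,0,.25)))
    print("deep start",rect2(f0,"deep",.048,tol))
# front-face vertical edges: line fits of mask columns in side view
for nm,fr in(("deep",f),("brown",f)):
    m=cv2.inRange(cv2.cvtColor(fr["frame"],cv2.COLOR_BGR2HSV),*HSV[nm])
    n,l,s,_=cv2.connectedComponentsWithStats(m); k=1+[i for i in range(n-1)][0]
    for i in range(1,n):
        x,y,w,h,a=s[i]
        if a>100 and 200<x<330 and y<330:
            for r in range(y,y+h,4):
                c=np.where(l[r]==i)[0]; print(nm,r,c.min(),c.max())
E
```

```text
brown [  0.583    0.131  106.1966  55.7255  15.0944] [  0.5832   0.1309 105.1687  57.3661  16.0735]
deep [  0.583    0.1319 107.3728  58.2992  16.2006]
deep [  0.5828   0.1324 107.4756  56.7018  15.3381]
deep start [  0.4928   0.3787 109.265   57.863  -13.5071]
brown [  0.5831   0.1315 106.0006  57.3302  16.3622] [  0.583    0.1308 106.2176  57.9595  15.5858]
deep [  0.583    0.1319 107.5394  58.7739  15.9926]
deep [  0.5828   0.1324 107.4018  58.2302  16.1042]
deep start [  0.4927   0.3789 109.7113  58.3566 -13.7738]
brown [  0.5829   0.1319 106.2146  57.6044  16.7724] [  0.5826   0.131  106.9173  58.6812  15.701 ]
deep [  0.5828   0.1325 107.5502  59.7399  16.1042]
deep [  0.5827   0.1325 107.391   58.6928  15.9927]
deep start [  0.4928   0.3791 109.7524  58.6103 -13.4357]
deep 240 301 307
deep 244 246 308
deep 248 246 308
deep 252 245 308
deep 256 245 308
deep 260 245 309
deep 264 244 309
deep 268 244 309
deep 272 245 309
deep 276 246 309
deep 280 247 309
brown 284 300 309
brown 288 249 309
brown 292 249 309
brown 296 250 309
brown 300 250 294
```

Request:
play_rows(plan=[[0.5,[0,-0.01,-0.1],0],[0.5,[0,-0.01,-0.18],0],[0.5,[0,-0.01,-0.24],0],[0.5,[0,-0.01,-0.27],0],[0.5,[0,-0.01,-0.27],0],[0.5,[0,-0.01,-0.27],0]])

```text
time_s: 13.58
tcp_pos: [0.5838, 0.129, 0.0988]
eef_rot: [0.0, -0.133, 0.991, 0.0]
force: [-0.8, 0.7, -2.4]
gripper_width: 0.0575
finger_force: 54.7
```

Request:
play_rows(plan=[[0.5,[0,0,-0.02],0],[0.5,[0,0,-0.04],0],[0.5,[0,0,-0.04],0]])

```text
time_s: 13.95
tcp_pos: [0.5839, 0.129, 0.0986]
eef_rot: [0.001, -0.133, 0.991, 0.0]
force: [-4.7, -0.9, 8.0]
gripper_width: 0.0572
finger_force: 56.0
```

Request:
play_rows(plan=[[0.5,[0,0,0.02],0],[0.5,[0,0,0.02],0],[0.3,[0,0,0.02],0],[0.2,[0,0,0.02],0],[0,[0,0,0.02],0],[0,[0,0,0.02],0],[0,[0,0,0.8],0],[0,[0,0,1.8],0],[0,[0,-0.5,3],0],[0,[-0.2,-1.7,3.2],0],[0,[-0.4,-2.9,3.2],0],[0,[-0.5,-4,3.2],0]], grip_force=25)

```text
time_s: 15.45
tcp_pos: [0.5585, -0.0728, 0.2574]
eef_rot: [0.001, -0.133, 0.991, -0.0]
force: [-0.1, 0.0, 0.1]
gripper_width: 0.085
finger_force: 0.0
```

Request:
play_rows(plan=[[0,[-0.2,-1.2,0],0],[0,[-0.4,-2.4,0],0],[0,[-0.6,-3.6,0],0],[0,[-0.8,-4.4,0],0],[0,[-0.8,-4.4,0],0]])

```text
time_s: 16.08
tcp_pos: [0.5178, -0.294, 0.2564]
eef_rot: [-0.0, -0.131, 0.991, -0.0]
force: [-0.3, -0.2, 0.2]
gripper_width: 0.0856
finger_force: 0.0
```

```bash
python3 - <<'E'
from h import *
st()
f=grab("top"); g=grab("side"); np.savez("top5.npz",**f); np.savez("side5.npz",**g)
cv2.imwrite("pics/two5.png",np.hstack([cv2.resize(f["frame"][150:300,200:350],(400,400)),cv2.resize(g["frame"][200:340,210:350],(400,400))]))
for n,f in(("top",f),("side",g)):
    f0=np.load(n+"0.npz"); f2=np.load("top3.npz" if n=="top" else "side2.npz")
    print(n,"brown",rect2(f0,"brown",.084,.003),rect2(f2,"brown",.084,.003))
    print(n,"deep",rect2(f,"deep",.132,.003,(.45,.7,0,.25)),rect(f,"deep",.132,.003,(.45,.7,0,.25)))
    print("shallow",rect2(f,"shallow",.038,.003))
E
```

```text
16.07 [ 0.5178 -0.294   0.2564] yaw -164.94 [-0.62  0.42  0.21  1.36 -0.   -0.89] [-0.3 -0.2  0.2]
top brown [  0.5834   0.1296 109.0724  57.0146  16.9222] [  0.5845   0.1282 109.2826  57.2925  15.307 ]
top deep [  0.5827   0.1283 107.9868  55.7522  15.1536] ((0.582735595703125, 0.12844696044921874), (107.95304107666016, 56.17383575439453), 15.340781211853027, np.float64(0.131882661410823))
shallow [ 0.4933 -0.3471 71.8413 56.1579 10.6571]
side brown [  0.5831   0.1315 106.0006  57.3302  16.3622] [  0.583    0.1308 106.2176  57.9595  15.5858]
side deep [  0.5822   0.131  106.79    58.3068  14.7655] ((0.5820899658203125, 0.13213661193847656), (106.67268371582031, 60.40575408935547), 13.978129386901855, np.float64(0.13144818895530275))
shallow [  0.4754  -0.3478 106.3977  53.7125  13.821 ]
```

View pics/two5.png

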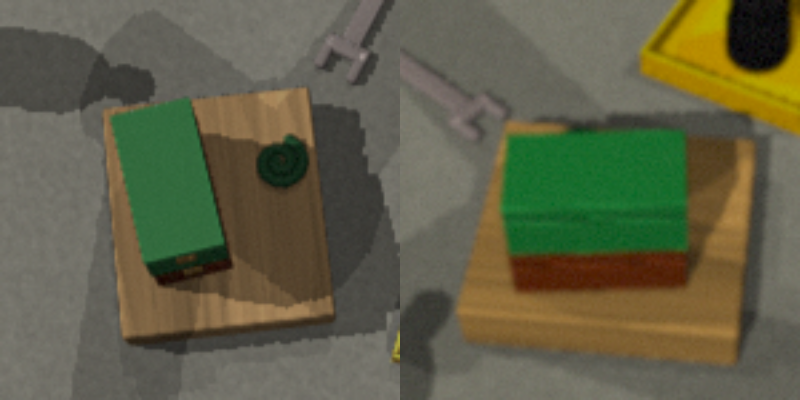

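The left panel shows green seated on brown with clasp ends almost flush at (190,262). The right panel shows the front faces in line, with left corners at (510,250). I'll check flushness from the face depths.

```bash
cat >> h.py <<'E'
def faces(f,names,c=(.5835,.1295),yaw=15.3):
    t=np.radians(yaw); u=np.array([np.cos(t),np.sin(t)]); v=np.array([-u[1],u[0]])
    hsv=cv2.cvtColor(f["frame"],cv2.COLOR_BGR2HSV); W=cloud(f)
    for nm,(z0,z1) in names.items():
        m=(cv2.inRange(hsv,*HSV[nm])>0)&(W[...,2]>z0)&(W[...,2]<z1)
        m&=np.hypot(W[...,0]-c[0],W[...,1]-c[1])<.08
        P=W[m][:,:2]-c; a,b=P@u*1000,P@v*1000
        for lab,s,o,h,k in(("-x end",-a,b,55,26),("+y side",b,a,29,50),("-y side",-b,a,29,50)):
            g=(abs(s-h)<6)&(abs(o)<k-4)
            if g.sum()>15: print("  ",nm,lab,g.sum(),np.median(s[g]).round(2),"slope deg",np.degrees(np.polyfit(o[g],s[g],1)[0]).round(1))
E
python3 - <<'E'
from h import *
for n in("top5","side5","top3"):
    print(n); f=np.load(n+".npz")
    if n!="top3": faces(f,{"deep":(.09,.127),"brown":(.046,.079)})
    else: faces(f,{"brown":(.046,.079)})
E
```

```text
top5
side5
   deep +y side 671 29.29 slope deg -0.0
   brown +y side 501 28.41 slope deg -0.1
top3
   brown -x end 23 53.51 slope deg 0.3
```

```bash
cat >> h.py <<'E'
def ends(f,bands,c=(.5835,.1295),yaw=15.3):
    "colour-free: distance of the -x end and -y side faces from c, per height band"
    t=np.radians(yaw); u=np.array([np.cos(t),np.sin(t)]); v=np.array([-u[1],u[0]]); W=cloud(f)
    a,b=(W[...,:2]-c)@u*1000,(W[...,:2]-c)@v*1000
    for z0,z1 in bands:
        for lab,s,o,h,k in(("-x",-a,b,55,22),("+x",a,b,55,22),("+y",b,a,29,46),("-y",-b,a,29,46)):
            g=(W[...,2]>z0)&(W[...,2]<z1)&(abs(s-h)<7)&(abs(o)<k)
            if g.sum()>12: print("  ",(z0,z1),lab,g.sum(),np.median(s[g]).round(2),"sd",s[g].std().round(2))
E
python3 - <<'E'
from h import *
for n in("top5","side5"):
    print(n); ends(np.load(n+".npz"),[(.048,.08),(.088,.127)])
E
```

```text
top5
   (0.048, 0.08) -x 71 53.71 sd 0.72
   (0.088, 0.127) -x 108 54.7 sd 0.69
side5
   (0.048, 0.08) +y 520 28.41 sd 0.85
   (0.088, 0.127) +y 713 29.29 sd 0.85
```

Request:
play_rows(plan=[[0,[-0.87,-1.09,-0.5],-1.5],[0,[-0.87,-1.09,-1.5],-1.5],[0,[-0.87,-1.09,-2.5],-1.5],[0,[-0.87,-1.09,-3.5],-1.5],[0,[-0.87,-1.09,-4.4],-1.5],[0,[-0.87,-1.09,-4.98],-1.5],[0,[-0.87,-1.09,-4.98],-1.5],[0.2,[-0.87,-1.09,-4.98],-1.5],[0.4,[-0.87,-1.09,-4.98],-1.5],[0.5,[-0.87,-1.09,-4.98],-1.5],[0.5,[-0.87,-1.09,-4.98],-1.5],[0.5,[-0.87,-1.09,-4.98],-1.5]], grip_force=40)

```text
time_s: 17.68
tcp_pos: [0.4776, -0.3473, 0.0107]
eef_rot: [0.002, -0.121, 0.993, -0.002]
force: [0.5, -0.3, 6.8]
gripper_width: 0.0573
finger_force: 45.0
```

```bash
python3 - <<'E'
from h import *
st(); g=grab("side"); print(rect2(g,"shallow",.038,.003),rect2(np.load("side0.npz"),"shallow",.038,.003))
E
```

```text
17.68 [ 0.4776 -0.3473  0.0107] yaw -166.15 [-0.74  0.56 -0.24  0.77  0.   -0.98] [ 0.5 -0.3  6.8]
[  0.4728  -0.3402 105.4745  48.5828  11.2679] [  0.4751  -0.3479 105.9618  53.7037  13.7636]
```

Request:
play_rows(plan=[[0.5,[0,0,0.2],0],[0.5,[0,0,0.8],0],[0.5,[0,0,1.8],0],[0.5,[0,0,2.8],0],[0.5,[0.1,0.4,3.8],0.5],[0.5,[0.35,1.4,3.8],1],[0.5,[0.6,2.4,3.8],1.4],[0.5,[0.8,3.5,3.8],1.4],[0.5,[1.05,4.6,3.8],1.4],[0.5,[1.3,5.7,3.8],1.4],[0.5,[1.6,6.8,3.8],1.4],[0.5,[1.8,7.9,3.8],1.4]], grip_force=50)

```text
time_s: 19.23
tcp_pos: [0.5648, 0.0514, 0.1981]
eef_rot: [-0.0, -0.132, 0.991, 0.0]
force: [0.8, -0.5, -1.9]
gripper_width: 0.0573
finger_force: 54.5
```

Request:
play_rows(plan=[[0.5,[0.15,0.7,0],0],[0.5,[0.36,1.4,0],0],[0.5,[0.36,1.63,0],0],[0.5,[0.36,1.63,0],0],[0.5,[0.36,1.63,-0.3],0],[0.5,[0.36,1.63,-0.6],0],[0.5,[0.36,1.63,-0.6],0],[0.5,[0.36,1.63,-0.6],0]])

```text
time_s: 20.23
tcp_pos: [0.583, 0.1305, 0.1676]
eef_rot: [-0.0, -0.132, 0.991, 0.0]
force: [-0.5, -0.3, -2.3]
gripper_width: 0.0572
finger_force: 54.4
```

```bash
python3 - <<'E'
from h import *
st(); g=grab("side"); np.savez("side6.npz",**g); st()
s=bot.get_state(); z=s["tcp_pos"][2]-.0107+.038
print(z,rect2(g,"shallow",z,.004,(.45,.7,0,.25)))
P,m=pts(g,"shallow",z-.004,z+.01,(.45,.7,0,.25)); print(np.median(P[:,2]))
faces(g,{"shallow":(z-.034,z-.005),"deep":(.09,.127),"brown":(.046,.079)})
cv2.imwrite("pics/s6.png",cv2.resize(g["frame"][170:340,200:360],(640,600)))
E
```

```text
20.23 [0.583  0.1305 0.1676] yaw -164.81 [ 0.11  0.45  0.02  1.15  0.   -0.15] [-0.5 -0.3 -2.3]
20.27 [0.5834 0.1307 0.168 ] yaw -164.8 [ 0.11  0.45  0.02  1.15  0.   -0.15] [ 0.4  0.7 -2.4]
0.19534079944346233 [  0.579    0.1336 106.5286  56.34    15.0761]
0.19436137761796704
   shallow +y side 411 31.06 slope deg -0.1
   deep +y side 678 29.36 slope deg 0.1
   brown +y side 511 28.39 slope deg 0.0
```

View pics/s6.png

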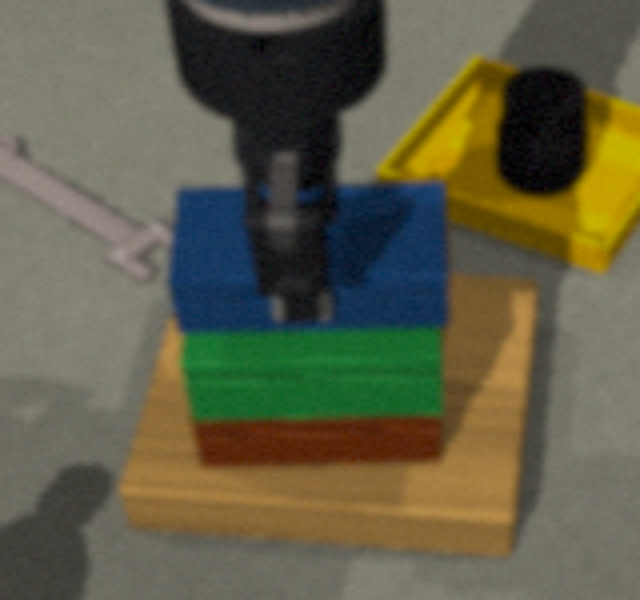

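Blue is held level above the stack with its bottom edge at rows 325-330. It sits slightly left (+x image-wise needs correction) and about 1.5 mm toward the camera. I correct that while lowering part way, then look again.

Request:
play_rows(plan=[[0.5,[0.055,-0.018,-0.1],0.1],[0.5,[0.055,-0.018,-0.25],0.1],[0.5,[0.055,-0.018,-0.38],0.1],[0.5,[0.055,-0.018,-0.4],0.1],[0.5,[0.055,-0.018,-0.4],0.1],[0.5,[0.055,-0.018,-0.4],0.1]])

```text
time_s: 21.02
tcp_pos: [0.5862, 0.1301, 0.1481]
eef_rot: [0.0, -0.133, 0.991, 0.0]
force: [-0.2, -0.4, -3.1]
gripper_width: 0.0575
finger_force: 54.4
```

```bash
python3 - <<'E'
from h import *
st(); g=grab("side"); np.savez("side7.npz",**g); st()
z=bot.get_state()["tcp_pos"][2]-.0107+.038
for t in(.003,.004): print(z,rect2(g,"shallow",z,t,(.45,.7,0,.25)))
faces(g,{"shallow":(z-.034,z-.005),"deep":(.09,.127),"brown":(.046,.079)})
# vertical front edges: fit a line to the outer columns of each front face
hsv=cv2.cvtColor(g["frame"],cv2.COLOR_BGR2HSV); W=cloud(g)
for nm,(a,b) in {"shallow":(z-.032,z-.006),"deep":(.09,.127),"brown":(.046,.079)}.items():
    m=(cv2.inRange(hsv,*HSV[nm])>0)&(W[...,2]>a)&(W[...,2]<b)&(abs(W[...,0]-.58)<.09)&(abs(W[...,1]-.13)<.08)
    L=[];R=[]
    for r in np.unique(np.where(m)[0]):
        c=np.where(m[r])[0]
        if len(c)>30: L.append(W[r,c.min()+1,:2]);R.append(W[r,c.max()-1,:2])
    u=np.array([np.cos(.267),np.sin(.267)]); print(nm,(np.nanmedian((np.array(L)-[.5835,.1295])@u)*1000).round(1),(np.nanmedian((np.array(R)-[.5835,.1295])@u)*1000).round(1))
E
```

```text
21.02 [0.5862 0.1301 0.1481] yaw -164.67 [ 0.11  0.46 -0.01  1.1   0.   -0.15] [-0.2 -0.4 -3.1]
21.07 [0.5862 0.1301 0.1482] yaw -164.67 [ 0.11  0.46 -0.01  1.1   0.   -0.15] [ 0.4 -0.2 -2.1]
0.17545268493110538 [  0.5822   0.133  106.2646  57.59    15.6885]
0.17545268493110538 [  0.5821   0.1331 106.2646  57.7795  15.6885]
   shallow +y side 373 29.78 slope deg -0.0
   deep +y side 685 29.39 slope deg -0.0
   brown +y side 495 28.36 slope deg 0.0
shallow 49.7 -51.8
deep 50.2 -51.4
brown 51.0 -51.0
```

Request:
play_rows(plan=[[0.5,[0.016,-0.008,0],0],[0.5,[0.016,-0.008,-0.05],0],[0.5,[0.016,-0.008,-0.08],0],[0.5,[0.016,-0.008,-0.1],0],[0.5,[0.016,-0.008,-0.1],0],[0.5,[0.016,-0.008,-0.1],0]])

```text
time_s: 21.82
tcp_pos: [0.5867, 0.1296, 0.1429]
eef_rot: [0.0, -0.133, 0.991, 0.0]
force: [-0.1, 0.2, -0.4]
gripper_width: 0.0571
finger_force: 54.6
```

Request:
play_rows(plan=[[0.5,[0,0,-0.02],0],[0.5,[0,0,-0.03],0],[0.5,[0,0,-0.03],0]])

```text
time_s: 22.2
tcp_pos: [0.5868, 0.1296, 0.1428]
eef_rot: [0.001, -0.133, 0.991, -0.0]
force: [-4.4, -0.4, 7.7]
gripper_width: 0.057
finger_force: 55.7
```

Contact is at the expected height. I release, rise and back away.

Request:
play_rows(plan=[[0.5,[0,0,0.02],0],[0.5,[0,0,0.02],0],[0.3,[0,0,0.02],0],[0.2,[0,0,0.02],0],[0,[0,0,0.02],0],[0,[0,0,0.02],0],[0,[0,0,0.8],0],[0,[0,0,1.8],0],[0,[0,-0.5,2.6],0],[0,[-0.2,-1.7,2.6],0],[0,[-0.4,-2.9,2.6],0],[0,[-0.5,-4,2.6],0]], grip_force=25)

```text
time_s: 23.7
tcp_pos: [0.5614, -0.0721, 0.2717]
eef_rot: [0.0, -0.133, 0.991, -0.0]
force: [0.7, -0.4, -0.9]
gripper_width: 0.0853
finger_force: 0.0
```

Request:
play_rows(plan=[[0,[-0.2,-1.2,0],0],[0,[-0.4,-2.4,0],0],[0,[-0.6,-3.6,0],0],[0,[-0.8,-4.4,0],0],[0,[-0.8,-4.4,0],0]])

```text
time_s: 24.32
tcp_pos: [0.5209, -0.2933, 0.2708]
eef_rot: [-0.0, -0.131, 0.991, -0.0]
force: [-0.9, 1.1, -0.3]
gripper_width: 0.0859
finger_force: 0.0
```

```bash
python3 - <<'E'
from h import *
st(); f=grab("top"); g=grab("side")
B=[(.048,.08),(.088,.128),(.136,.166)]
for n,k in(("top",f),("side",g)):
    print(n,rect2(k,"shallow",.17,.003,(.45,.7,0,.25)),"deep was",rect2(np.load(n+"5.npz"),"deep",.132,.003,(.45,.7,0,.25))); ends(k,B)
cv2.imwrite("pics/two8.png",np.hstack([cv2.resize(f["frame"][150:300,200:425],(400,267)),cv2.resize(g["frame"][170:340,200:400],(400,340))[:267]]))
E
```

```text
24.32 [ 0.5209 -0.2933  0.2708] yaw -164.94 [-0.62  0.42  0.25  1.4  -0.   -0.88] [-0.9  1.1 -0.3]
top [  0.5845   0.1293 108.5698  56.3087  15.7247] deep was [  0.5827   0.1283 107.9868  55.7522  15.1536]
   (0.048, 0.08) -x 72 53.66 sd 0.75
   (0.088, 0.128) -x 106 54.62 sd 0.66
   (0.136, 0.166) -x 96 53.66 sd 0.7
side [  0.5829   0.1321 107.482   58.4569  16.2284] deep was [  0.5822   0.131  106.79    58.3068  14.7655]
   (0.048, 0.08) +y 532 28.45 sd 0.83
   (0.088, 0.128) +y 733 29.3 sd 0.85
   (0.136, 0.166) -x 13 55.77 sd 0.34
   (0.136, 0.166) +y 637 29.25 sd 0.87
```

View pics/two8.png

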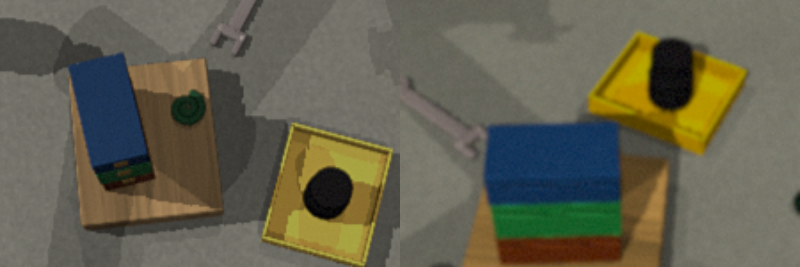

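The three cases stand in one column, with faces in line to about 1 mm by depth, at left-panel (112,120) and right-panel (555,190). The jar is upright in the tray at (327,192) and the gripper is well clear.

```bash
python3 -c "
from cell import bot
print(bot.close_job())"
```

```text
the job is handed in; nothing more can be done
None
```

The job is handed in: the jar stands upright in the yellow tray, and the green case then the blue case are stacked on the brown one, with the faces I could measure in line to about 1 mm, at about 24 s of the 72 s allowed.

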